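# Turn a young cheese onto the ripening board

## Robot

A 6-joint arm with a two-finger parallel gripper is mounted at the origin on the work surface. World frame = base frame: x ahead of the robot, y to its left, z up, the work surface at z = 0. Lengths are in m, angles in rad, forces in N, time in s.
With the tool pointing down it reaches from about 0.25 to 0.725 m from the base axis. Payload 4 kg.
Tool frame: the origin (TCP) lies at the very end of the fingers, on their centre line; the grasp point (between the pads) lies 19 mm behind it; z points along the fingers, y is the line along which they close (so a half turn about z gives the same grasp; the last joint's range is limited). The gripper opens to 85 mm and grips with 20 to 120 N. Pads are 22 mm wide; open, the fingers measure 114 mm over their backs; the gripper's body (76 mm by 85 mm) begins 54 mm behind the grasp point. The pads swing forward as they close: fully open they stand 13 mm farther back than shut.
Start: joints at [-1.177, 0.241, 0.005, 1.335, 0, 1.571], TCP at [0.192, -0.462, 0.231] pointing down, gripper open.
Joint ranges: [-2.72, 2.72], [-1.05, 1.87], [-1.09, 1.28], [-1.99, 2.15], [-1.42, 1.44], [-3.14, 3.14]. Speed limits (rad/s): [2.79, 2.79, 3.14, 3.14, 3.14, 3.14].

## Interface

Orientations are given as a unit quaternion [x, y, z, w].
In Python, from workcell import bot gives the robot as it stands.
- The arm moves only by the tool carry_out, never from a script. Its argument "increments" is one flat list of numbers, 5 for each row, row after row: the finger opening in cm, from 0 to 8.54, then the shift along the tool's x, y, z in cm, then the turn about the tool's z in rad. A call has exactly 5 rows; each row shifts and turns the commanded pose from where the row before left it, along the tool's axes as they then stand; what a row does not reach is not made up. A row lasts 1/8 s, in which the tool goes at most 62.5 mm and 10.7 degrees, less where a joint would pass 70% of its speed; a pose out of reach is approached as far as the arm can. A call with a gripper value outside its range is refused whole. The fingers move at their own pace and stop on an object; the grip force is fixed at half the most. Time passes only in rows, so rows that do not move let the fingers close, or fill a call up. It gives the time, the measured TCP pose, the force, the opening and the grip force at its end, in the units of the state.
- bot.get_obs(): the state, without advancing time (a new reading comes with each control period).
- bot.camera(name): name is "scene" or "top"; returns a dict with "pixels" (480x640x3 uint8, blue, green, red), "range_z" (480x640 float32, m along the optical axis (not along the pixel's ray), 0 where there is no reading), "mtx" (3x3 intrinsics, pixels), "eye" and "attitude" of the camera in the world. Camera axes: x right, y down, z forward; pixel columns grow to the right and rows downward; lengths in m; the calibration is good to about 2 mm. A picture is of the moment at which its call begins.
- bot.job_done(): hands the job in; it is judged then, once.
Trained networks look in a picture, given as the dict that the camera call returned (one of the last four; its "shot" number tells which), for a name from the list of things; names that differ only in an ending like _2 or _b are one class to them, and where a whole thing is asked for, a point or a joint stands for the part that bears it (a point fixed in the world has none). Each returns a list of dicts, best first, with "p" (0 to 1); they miss things now and then, are a little off and sometimes report something else, mostly with a low value. They report only what shows in the picture. A call takes as long as a camera call. They do not tell look-alikes from the thing itself.
- bot.find_in(picture, name): "xyz" ([x, y, z] in m, in the coordinates of the camera as it stood for that picture, good to about 4 mm: the middle of the surface that is visible of it).
- bot.regions_of(picture, name): "mask" (480x640 bool, what is visible of it).
- bot.place_of(picture, name): "xyz" ([x, y, z] in m, in the coordinates of the camera as it stood for that picture, good to about 4 mm: a listed point, or the origin of a listed thing).
The state is a dict: "clock": time; "joint_pos": joint angles; "joint_vel": joint speeds; "tau": joint torques, N m; "eef_pos": TCP position; "tool_rot": TCP orientation; "ft_force": force on the tool from outside, world axes, zero at the start; "ft_torque": the same for the moment, N m; "grip_width": finger opening in m; "grasp_force": force on a finger pad.
Only numpy, scipy, OpenCV 4.12 (cv2) and the standard library are available. Lean on these libraries where they do the work, as an engineer would, in place of code of your own. Each camera call takes 0.05 s, during which the arm holds its last target. There are 200 camera calls.

## Task

Take the cheese turner by its handle, work its blade under the young cheese that lies on the work table in front of the ripening board, and with a turn of the wrist tip the cheese over the board's edge, so that it lies upside down and flat on the board (an overhang of a finger's width or two at that edge is fine). The cheese is soft: only the turner may touch it, do not jam it hard, and roll it over low rather than lifting or tossing it high; leave the mould and the finished cheese where they are. Then set the turner back down flat on its blade on the table, clear of the cheese, and let go.

Things in the scene. Friction and masses are not known exactly. Their poses are not given: they have to be found in the camera images.
- cheese_mid (a point): Centre of the loose young cheese to be turned: cream-coloured flat disc, 110 mm across, 30 mm thick, rims rounded (flat faces 90 mm across, side upright only from 9 to 21 mm above its underside), about 0.28 kg. Lies on the work table (height 0), 3 to 35 mm short of the board's near edge; top face smooth, underside marked with mat ridges. z axis: up out of the smooth face at the start, so it must point down at the end.
- board: Wooden ripening board fixed to the table, 480 x 200 x 18 mm; origin at the centre of its underside on the table, x axis along its long edge, y axis across it, pointing away from the young cheese. Its upright long edge at y = -100 mm is the 18 mm step against which the cheese stops when pushed and over which it is tipped.
- board_edge (a point): Middle of the top of the board's long edge that faces the young cheese (18 mm above the table); axes as the board's.
- turner: Loose cheese turner, 0.22 kg, standing on its flat blade. Dark steel blade 80 mm long (x), 84 wide (y), 3 thick; origin at the centre of its underside; x points from handle to the straight front edge, z up. Dark wooden bar handle 22 mm wide (y), 24 thick, 104 long, rising backwards from the blade's rear at 30 degrees; its centre is 106 mm behind the origin and 45 up, its rear end 151 behind and 71 up.
- turner_grip (a point): Point near the middle of the turner's handle to grip (flat 22 mm wide sides, level pinch across y), 109 mm behind the blade's centre and 47 mm above its underside; axes as the turner's.
- turner_tip (a point): Middle of the blade's front edge, on its underside, 40 mm ahead of the blade's centre; axes as the turner's.
- cheese_done: Bystander: a finished cheese of the same size and shape, on the board near one end; ridged face up; origin at the centre of its underside.
- mould: Bystander: open steel cheese mould, 100 mm across, 55 mm tall, on the board near the other end; origin at the centre of its underside.
Mind the look-alikes: they are no part of the job. Leave any brown or orange look-alike of the part that bears cheese_mid alone.

How it is judged:
On the way, in this order (a step that is already met when the one before it is completed fails the run):
1. the turner is held in the gripper (contact force between the fingers and turner above 2 N), for 0.2 s.
2. the cheese is tipped up by the turner, by more than about 30 degrees (angle between cheese_mid's own z axis and vertical above 0.5 rad and contact force between turner and cheese above 0.1 N), for 0.05 s.
At the end, for the whole second after the job is handed in: The cheese lies upside down (within 7 degrees) and flat on the board, its centre over the board at least 15 mm inside its edges, at rest; the turner stands flat on its blade on the table (within 7 degrees, blade within 6 mm of the table top), released, at rest, not touching the cheese (angle between cheese_mid's own z axis and vertical above 3.02159 rad and x of cheese_mid in the frame of board between -0.2 and 0.2 m and y of cheese_mid in the frame of board between -0.085 and 0.085 m and height (world z) of cheese_mid between 0.029 and 0.037 m and linear speed of each of cheese, turner below 0.02 m/s and angle between turner's own z axis and vertical below 0.12 rad and height (world z) of turner below 0.006 m and contact force between turner and cheese below 0.05 N and contact force between the fingers and turner below 0.05 N).
It fails at once if the gripper or arm touches the young cheese (contact force between any of the fingers, the arm and cheese above 0.3 N).
It fails at once if the cheese is lifted or tossed high (its centre more than 130 mm above the table) (height (world z) of cheese_mid above 0.13 m).
It fails at once if the turner jams the cheese with more than 40 N (contact force between turner and cheese above 40 N).
It fails at once if the finished cheese or the mould is moved by more than 15 mm (distance of any of cheese_done, mould from where it was at the start of the episode above 0.015 m).
It also fails if it takes over 67 s, if anything falls off the work surface, if the arm or the gripper's body presses on something with over 40 N, if the wrist force passes 120 N, or if a joint passes its speed limit or range.

## Working session

There is one attempt and no reset: what is moved stays moved. The work goes in short steps, Python scripts to look and compute and a tool call to move; the robot and the scene stay as the last step left them, time stands still between calls to the robot, and variables do not carry over. Pictures are saved under pics/ and viewed, at most 10 in all, crops included, and the job is handed in when it is done.

Besides the shell and the picture viewer there is one more tool, called after ">>>" as name(argument=value, ...) on one line, values as JSON. carry_out: Moves the arm, as the interface text tells. Its arguments: {"type":"object","properties":{"increments":{"type":"array","items":{"type":"number"}}},"required":["increments"]}

```bash
mkdir -p pics; cat > h.py <<'E'
import numpy as np, cv2
from scipy.spatial.transform import Rotation as R
from workcell import bot
np.set_printoptions(precision=4,suppress=True)
def cam(n):
    c=bot.camera(n); a=np.array(c["attitude"],float)
    c["R"]=a if a.shape==(3,3) else R.from_quat(a).as_matrix()
    return c
def w(c,p): return c["R"]@np.array(p)+np.array(c["eye"])
def cloud(c,m):
    z=c["range_z"]; v,u=np.nonzero(m&(z>0)); z=z[v,u]; K=c["mtx"]
    return np.c_[(u-K[0,2])*z/K[0,0],(v-K[1,2])*z/K[1,1],z]@c["R"].T+np.array(c["eye"])
E
python3 - <<'E'
from h import *
for n in("scene","top"):
    c=cam(n); cv2.imwrite(f"pics/{n}0.png",c["pixels"]); print(n,c["eye"],c["attitude"])
    for t in("cheese_mid","board","board_edge","turner","turner_grip","turner_tip","cheese_done","mould"):
        print(t,[(round(d["p"],2),w(c,d["xyz"])) for d in bot.place_of(c,t)[:3]])
o=bot.get_obs(); print(o["eef_pos"],o["tool_rot"],R.from_quat(o["tool_rot"]).as_matrix())
E
```

```text
scene [0.9598 0.5999 0.679 ] [ 0.2498  0.8782 -0.3915 -0.1146]
cheese_mid [(0.87, array([0.4069, 0.0637, 0.013 ])), (0.82, array([ 0.7824, -0.0121,  0.015 ])), (0.79, array([0.5744, 0.0718, 0.0158]))]
board [(0.94, array([ 0.6054,  0.2322, -0.    ])), (0.52, array([0.7797, 0.2173, 0.016 ]))]
board_edge [(0.9, array([0.5918, 0.1317, 0.0169]))]
turner [(0.66, array([ 0.5167, -0.1731, -0.0028]))]
turner_grip [(0.61, array([ 0.6249, -0.2086,  0.0497]))]
turner_tip [(0.66, array([ 0.4823, -0.162 ,  0.0001]))]
cheese_done [(0.95, array([0.7779, 0.2176, 0.0163]))]
mould [(0.97, array([0.4368, 0.2768, 0.018 ]))]
top [0.5185 0.0116 0.8871] [-0.6983  0.7152 -0.023   0.018 ]
cheese_mid [(0.95, array([ 0.7787, -0.0118,  0.0163])), (0.8, array([0.5748, 0.0687, 0.0188])), (0.56, array([0.4064, 0.0661, 0.0168]))]
board [(0.72, array([0.6063, 0.2342, 0.0014]))]
board_edge [(0.97, array([0.5923, 0.1317, 0.0211])), (0.51, array([0.5713, 0.0719, 0.0197]))]
turner [(0.82, array([ 0.519 , -0.17  ,  0.0021])), (0.65, array([0.5743, 0.0684, 0.0186]))]
turner_grip [(0.83, array([ 0.623 , -0.2068,  0.05  ]))]
turner_tip [(0.57, array([ 0.4776, -0.1591, -0.0002]))]
cheese_done [(0.76, array([0.7822, 0.2247, 0.0193]))]
mould [(0.82, array([0.4388, 0.2766, 0.0173]))]
[ 0.1918 -0.4617  0.2313] [0.9807 0.1956 0.     0.    ] [[ 0.9235  0.3837  0.    ]
 [ 0.3837 -0.9235  0.    ]
 [ 0.      0.     -1.    ]]
```

View pics/scene0.png

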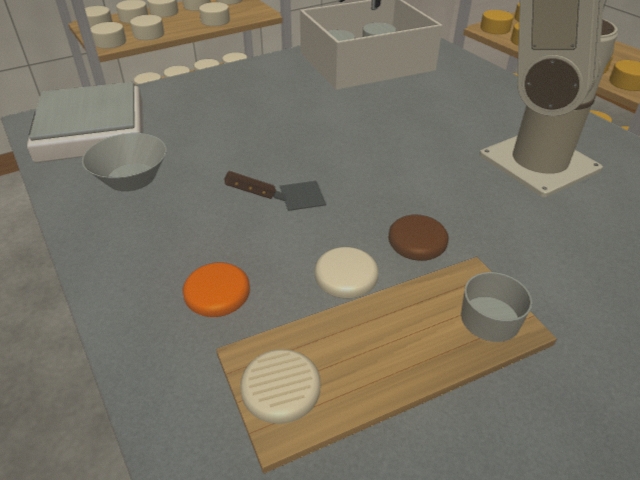

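View pics/top0.png

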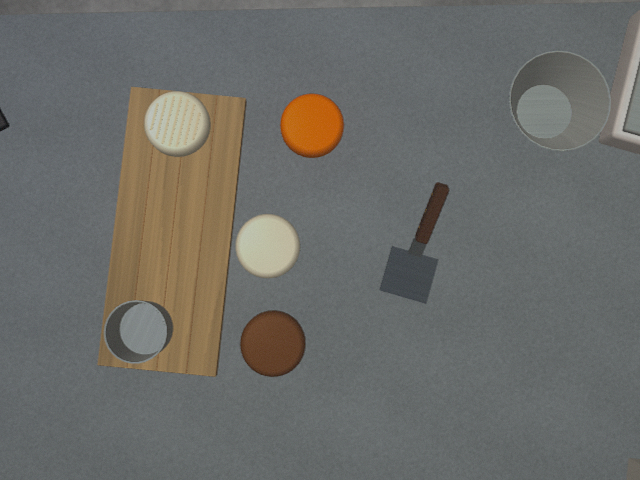

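```bash
python3 - <<'E'
from h import *
c=cam("top"); b=c["pixels"].astype(int)
def mask(n,i=0): return bot.regions_of(c,n)
for d in bot.regions_of(c,"turner")[:2]:
    P=cloud(c,d["mask"]); lo=P[P[:,2]<.015]; hi=P[P[:,2]>.03]
    print("turner",d["p"],len(P),P.mean(0),P[:,2].max(),"low",lo.mean(0) if len(lo) else 0)
    if len(hi)>20:
        u=np.linalg.svd(hi[:,:2]-hi[:,:2].mean(0))[2][0]; print("handle dir",u,hi.mean(0),np.degrees(np.arctan2(u[1],u[0])))
    if len(lo)>20: print("blade rect",cv2.minAreaRect((lo[:,:2]*1000).astype(np.float32)))
for d in bot.regions_of(c,"board")[:1]:
    P=cloud(c,d["mask"]); P=P[abs(P[:,2]-.018)<.008]; print("board z",np.median(P[:,2]),cv2.minAreaRect((P[:,:2]*1000).astype(np.float32)))
for d in bot.regions_of(c,"cheese_mid")[:3]:
    P=cloud(c,d["mask"]); print("ch",d["p"],cv2.minEnclosingCircle((P[:,:2]*1000).astype(np.float32)),P[:,2].max(),np.median(P[:,2]))
E
```

```text
board z 0.019951480953491196 ((604.8428955078125, 231.92816162109375), (201.00531005859375, 480.5103759765625), 82.96897888183594)
ch 0.87 ((405.3680114746094, 65.34413146972656), 57.5634880065918) 0.03722228996468313 0.031175475675622455
ch 0.86 ((573.8499755859375, 71.9244613647461), 57.567726135253906) 0.03759687303881587 0.03127484670798353
```

>>> carry_out(increments=[8.5,5,-0.7,0,0,8.5,5,-0.7,0,0,8.5,5,-0.7,0,0,8.5,5,-0.7,0,0,8.5,5,-0.7,0,0])

```text
clock: 1.72
eef_pos: [0.4106, -0.3326, 0.2314]
tool_rot: [0.981, 0.196, 0.0, 0.0]
ft_force: [0.6, -0.3, -0.6]
grip_width: 0.0851
grasp_force: 0.0
```

>>> carry_out(increments=[8.5,5,-0.7,0,0,8.5,5,-0.7,0,0,8.5,5,-0.7,0,0,8.5,5,-0.7,0,0,8.5,4.6,-0.6,0,0])

```text
clock: 2.35
eef_pos: [0.6249, -0.2065, 0.2311]
tool_rot: [0.981, 0.196, 0.0, 0.0]
ft_force: [0.3, -1.4, -0.6]
grip_width: 0.0853
grasp_force: 0.0
```

>>> carry_out(increments=[8.5,0,0,1,-0.17,8.5,0,0,1,-0.17,8.5,0,0,1,-0.17,8.5,0,0,1,-0.17,8.5,0,0,1,-0.17])

```text
clock: 2.98
eef_pos: [0.6234, -0.2077, 0.1807]
tool_rot: [0.811, 0.585, -0.0, -0.0]
ft_force: [0.2, -0.3, -0.4]
grip_width: 0.0852
grasp_force: 0.0
```

>>> carry_out(increments=[8.5,0,0,1,-0.17,8.5,0,0,1,-0.17,8.5,0,0,1,-0.17,8.5,0,0,1,-0.17,8.5,0,0,1,-0.17])

```text
clock: 3.6
eef_pos: [0.6234, -0.2077, 0.1308]
tool_rot: [0.498, 0.867, -0.0, -0.0]
ft_force: [0.6, -0.7, -0.3]
grip_width: 0.0849
grasp_force: 0.0
```

>>> carry_out(increments=[8.5,0,0,0,-0.17,8.5,0,0,0,-0.17,8.5,0,0,0,-0.17,8.5,0,0,0,-0.17,8.5,0,0,0,-0.05])

```text
clock: 4.22
eef_pos: [0.6234, -0.2077, 0.1311]
tool_rot: [0.157, 0.988, 0.0, -0.0]
ft_force: [-0.3, 0.4, 0.2]
grip_width: 0.0852
grasp_force: 0.0
```

>>> carry_out(increments=[8.5,0,0,3,0,8.5,0,0,3,0,8.5,0,0,2.5,0,8.5,0,0,2,0,4,0,0,0,0])

```text
clock: 4.85
eef_pos: [0.6217, -0.2071, 0.024]
tool_rot: [0.158, 0.987, 0.0, -0.002]
ft_force: [0.4, -0.0, -0.6]
grip_width: 0.0688
grasp_force: 0.0
```

>>> carry_out(increments=[1,0,0,0,0,0,0,0,0,0,0,0,0,0,0,0,0,0,0,0,0,0,0,0,0])

```text
clock: 5.48
eef_pos: [0.6243, -0.2083, 0.0274]
tool_rot: [0.158, 0.987, -0.0, 0.001]
ft_force: [0.4, -2.3, 4.8]
grip_width: 0.0212
grasp_force: 59.3
```

>>> carry_out(increments=[0,0,0,-2,0,0,0,0,-2,0.15,0,0,0,0,0.15,0,0,0,0,0.15,0,0,0,0,0.15])

```text
clock: 6.1
eef_pos: [0.6225, -0.2072, 0.0651]
tool_rot: [0.445, 0.895, -0.0, -0.001]
ft_force: [0.3, -0.1, -2.6]
grip_width: 0.0215
grasp_force: 58.9
```

>>> carry_out(increments=[0,0,0,0,0.15,0,0,0,0,0.15,0,0,0,0,0.15,0,0,0,0,0.15,0,0,0,0,0.179])

```text
clock: 6.72
eef_pos: [0.6223, -0.2072, 0.0649]
tool_rot: [0.752, 0.659, -0.001, -0.001]
ft_force: [0.5, 0.9, -2.1]
grip_width: 0.0211
grasp_force: 58.8
```

>>> carry_out(increments=[0,0,-2.1,0,0,0,0,-2.1,0,0,0,0,-2.1,0,0,0,0,-2.1,0,0,0,0,0,0,0])

```text
clock: 7.35
eef_pos: [0.5376, -0.1964, 0.0653]
tool_rot: [0.75, 0.661, -0.001, -0.002]
ft_force: [1.0, -0.2, -2.0]
grip_width: 0.0213
grasp_force: 59.1
```

```bash
python3 - <<'E'
from h import *
n=np.array([.1225,.9925,0]);t=np.array([.9925,-.1225,0])
ps=[]
for k in("top","scene"):
    c=cam(k); ps.append(c["pixels"][:, :])
    for q in("turner","turner_tip","turner_grip"):
        print(k,q,[(round(d["p"],2),w(c,d["xyz"]),n@w(c,d["xyz"]),t@w(c,d["xyz"])) for d in bot.place_of(c,q)[:2]])
cv2.imwrite("pics/a1.png",np.hstack([ps[0][120:420,140:540],ps[1][100:400,150:550]]))
o=bot.get_obs();p=np.array(o["eef_pos"]);M=R.from_quat(o["tool_rot"]).as_matrix();print(p,n@p,t@p,np.degrees(np.arctan2(M[1,0],M[0,0])))
E
```

```text
top turner [(0.69, array([ 0.5495, -0.0843,  0.0407]), np.float64(-0.016333402830257276), np.float64(0.5557224695937317)), (0.6, array([0.7857, 0.2257, 0.022 ]), np.float64(0.32024830255310066), np.float64(0.7521930050747102))]
top turner_tip [(0.8, array([ 0.5565, -0.0404,  0.0403]), np.float64(0.028035201062386834), np.float64(0.5572742630299787))]
top turner_grip [(0.78, array([ 0.5361, -0.1939,  0.09  ]), np.float64(-0.12675089748298274), np.float64(0.5558504555128063))]
scene turner [(0.95, array([ 0.5579, -0.0883,  0.0378]), np.float64(-0.019337658655447648), np.float64(0.5645181766613641)), (0.64, array([0.4375, 0.276 , 0.0152]), np.float64(0.3275600013273034), np.float64(0.40041440070823187))]
scene turner_tip [(0.64, array([ 0.5635, -0.0485,  0.0354]), np.float64(0.02087358179272849), np.float64(0.5651703446362866))]
scene turner_grip [(0.69, array([ 0.5424, -0.1968,  0.0846]), np.float64(-0.12886330518802727), np.float64(0.5624494219629238))]
[ 0.5406 -0.1972  0.0662] -0.12946739225569356 0.5606747990601328 82.79225075680466
```

View pics/a1.png

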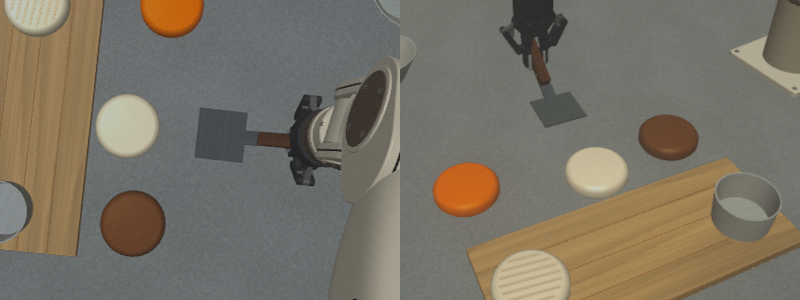

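>>> carry_out(increments=[0,1.5,0,1.5,0,0,1.5,0,1.2,0,0,1.5,0,0.7,0,0,0.5,0,0.2,0,0,0,0,0.1,0])

```text
clock: 8.38
eef_pos: [0.5466, -0.1469, 0.0293]
tool_rot: [0.75, 0.662, -0.0, 0.0]
ft_force: [0.1, -0.1, -3.0]
grip_width: 0.0213
grasp_force: 59.1
```

>>> carry_out(increments=[0,0,0,0.1,0,0,0,0,0,0,0,0,0,0,0,0,0,0,0,0,0,0,0,0,0])

```text
clock: 9.0
eef_pos: [0.5463, -0.1477, 0.0283]
tool_rot: [0.75, 0.661, 0.0, 0.0]
ft_force: [0.3, 0.1, -2.3]
grip_width: 0.0213
grasp_force: 59.1
```

>>> carry_out(increments=[0,0.4,0,0.1,0,0,0.5,0,0,0,0,0.5,0,0,0,0,0.4,0,0,0,0,0.3,0,0,0])

```text
clock: 9.62
eef_pos: [0.5494, -0.1271, 0.0278]
tool_rot: [0.75, 0.661, -0.0, 0.001]
ft_force: [-0.7, -5.2, 2.2]
grip_width: 0.0219
grasp_force: 59.7
```

>>> carry_out(increments=[0,0.3,0,0,0,0,0.3,0,0,0,0,0.3,0,0,0,0,0.2,0,0,0,0,0,0,0,0])

```text
clock: 10.25
eef_pos: [0.5507, -0.1167, 0.0278]
tool_rot: [0.75, 0.661, -0.0, 0.001]
ft_force: [-0.4, -5.6, 3.1]
grip_width: 0.0212
grasp_force: 59.8
```

```bash
cat > look.py <<'E'
from h import *
import sys
n=np.array([.1225,.9925,0]);t=np.array([.9925,-.1225,0])
ps=[]
for k in("top","scene"):
    c=cam(k); ps.append(c["pixels"])
    for q in("turner_tip","turner","cheese_mid"):
        print(k,q,[(round(d["p"],2),np.r_[n@w(c,d["xyz"]),t@w(c,d["xyz"]),w(c,d["xyz"])[2]]) for d in bot.place_of(c,q)[:3]])
cv2.imwrite(f"pics/{sys.argv[1]}.png",cv2.resize(np.hstack([ps[0][160:320,180:380],ps[1][220:380,240:440]]),None,fx=2,fy=2))
o=bot.get_obs();p=np.array(o["eef_pos"]);print(n@p,t@p,p[2],o["ft_force"])
E
python3 look.py a2
```

```text
top turner_tip [(0.68, array([0.3306, 0.4039, 0.0201])), (0.59, array([0.1073, 0.5589, 0.0029]))]
top turner [(0.55, array([0.0675, 0.5612, 0.0026]))]
top cheese_mid [(0.79, array([0.1131, 0.3942, 0.0165])), (0.62, array([0.1496, 0.5616, 0.02  ])), (0.55, array([0.0833, 0.774 , 0.0158]))]
scene turner_tip [(0.61, array([ 0.1007,  0.564 , -0.0016]))]
scene turner [(0.67, array([ 0.0638,  0.564 , -0.0011]))]
scene cheese_mid [(0.95, array([0.1103, 0.3934, 0.0118])), (0.9, array([0.1496, 0.5605, 0.0174])), (0.9, array([0.0857, 0.7754, 0.013 ]))]
-0.0483981284696897 0.5608759464740715 0.02774359038609444 [-0.8847 -6.3538  2.6343]
```

View pics/a2.png

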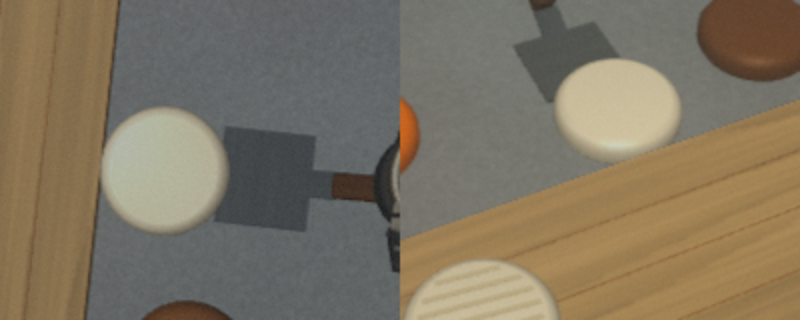

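>>> carry_out(increments=[0,0.3,0,0,0,0,0.3,0,0,0,0,0.3,0,0,0,0,0.2,0,0,0,0,0,0,0,0])

```text
clock: 11.28
eef_pos: [0.5521, -0.1053, 0.0277]
tool_rot: [0.75, 0.661, -0.0, 0.001]
ft_force: [-0.1, -5.0, 3.0]
grip_width: 0.0214
grasp_force: 59.8
```

>>> carry_out(increments=[0,0.3,0,0,0,0,0.3,0,0,0,0,0.3,0,0,0,0,0.2,0,0,0,0,0,0,0,0])

```text
clock: 11.9
eef_pos: [0.5534, -0.0945, 0.0277]
tool_rot: [0.75, 0.661, -0.0, 0.001]
ft_force: [-0.8, -6.1, 3.8]
grip_width: 0.0216
grasp_force: 59.9
```

```bash
python3 look.py a3
```

```text
top turner_tip []
top turner [(0.55, array([0.087 , 0.5594, 0.0032]))]
top cheese_mid [(0.91, array([0.0864, 0.7745, 0.014 ])), (0.75, array([0.1134, 0.3935, 0.0169])), (0.68, array([0.1504, 0.5582, 0.0199]))]
scene turner_tip []
scene turner [(0.59, array([ 0.087 ,  0.5588, -0.0015])), (0.35, array([0.3119, 0.7464, 0.0159])), (0.27, array([ 0.3066,  0.5725, -0.0019]))]
scene cheese_mid [(0.93, array([0.1512, 0.5584, 0.0196])), (0.92, array([0.1129, 0.3965, 0.0129])), (0.83, array([0.0846, 0.7787, 0.0139]))]
-0.02601000949364543 0.5608461879666357 0.027675742738975564 [ 0.0145 -5.6942  3.8146]
```

>>> carry_out(increments=[0,0,0,-0.6,0,0,0,0,-0.7,0,0,0,0,-0.7,0,0,0,0,-0.7,0,0,0,0,-0.7,0])

```text
clock: 12.92
eef_pos: [0.5533, -0.0935, 0.0619]
tool_rot: [0.75, 0.661, 0.0, -0.0]
ft_force: [-0.1, -0.1, -3.5]
grip_width: 0.0218
grasp_force: 59.0
```

```bash
python3 look.py a4
```

```text
top turner_tip [(0.97, array([0.126 , 0.5616, 0.0378]))]
top turner [(0.79, array([0.0901, 0.5616, 0.0342]))]
top cheese_mid [(0.94, array([0.1156, 0.3929, 0.0172])), (0.92, array([0.1554, 0.5599, 0.0408]))]
scene turner_tip []
scene turner [(0.75, array([0.0877, 0.5593, 0.0325]))]
scene cheese_mid [(0.76, array([0.1104, 0.3924, 0.0106])), (0.7, array([0.0878, 0.7755, 0.017 ])), (0.66, array([0.1555, 0.5582, 0.038 ]))]
-0.02560197185872612 0.5604058477648859 0.06108915932157018 [ 0.1595 -0.4215 -2.2727]
```

View pics/a4.png

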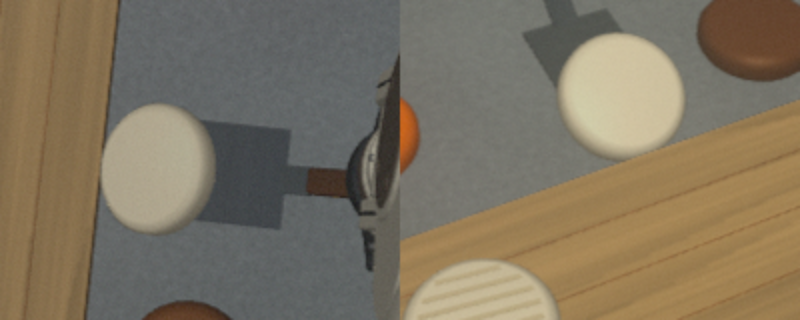

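>>> carry_out(increments=[0,0.4,0,-0.8,0,0,0.4,0,-0.8,0,0,0.55,0,-0.65,0,0,0.55,0,-0.65,0,0,0,0,0,0])

```text
clock: 13.95
eef_pos: [0.5563, -0.0742, 0.0913]
tool_rot: [0.75, 0.662, 0.001, 0.0]
ft_force: [0.0, -0.4, -1.8]
grip_width: 0.0211
grasp_force: 59.2
```

```bash
python3 look.py a5
```

```text
top turner_tip [(0.68, array([0.1497, 0.5612, 0.0678]))]
top turner [(0.9, array([0.1068, 0.5596, 0.0646]))]
top cheese_mid [(0.81, array([0.1165, 0.3926, 0.0172])), (0.71, array([0.0868, 0.7737, 0.015 ])), (0.59, array([0.1741, 0.5586, 0.0557]))]
scene turner_tip []
scene turner [(0.71, array([0.106 , 0.561 , 0.0641]))]
scene cheese_mid [(0.93, array([0.0861, 0.7764, 0.0144])), (0.72, array([0.113 , 0.3927, 0.0111])), (0.66, array([0.1704, 0.5614, 0.0526]))]
-0.006578619366874941 0.5603212083533654 0.08999319228925325 [-0.4249  0.0254 -2.514 ]
```

View pics/a5.png

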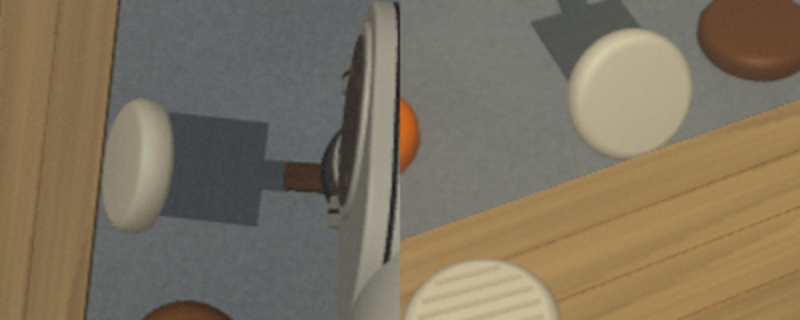

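>>> carry_out(increments=[0,0.7,0,-0.45,0,0,0.75,0,-0.45,0,0,0.9,0,-0.25,0,0,0.9,0,-0.2,0,0,0,0,0,0])

```text
clock: 14.98
eef_pos: [0.5599, -0.0418, 0.1041]
tool_rot: [0.75, 0.662, 0.0, 0.0]
ft_force: [0.8, -0.6, -2.1]
grip_width: 0.0215
grasp_force: 59.2
```

```bash
python3 look.py a6
```

```text
top turner_tip [(0.55, array([0.1804, 0.5591, 0.0754]))]
top turner [(0.89, array([0.1407, 0.5623, 0.08  ]))]
top cheese_mid [(0.89, array([0.1146, 0.3969, 0.0185])), (0.73, array([0.197 , 0.5602, 0.0565])), (0.34, array([0.203 , 0.5715, 0.0203]))]
scene turner_tip [(0.88, array([0.1748, 0.5648, 0.0749]))]
scene turner [(0.63, array([0.1378, 0.5616, 0.0756]))]
scene cheese_mid [(0.9, array([0.0862, 0.7741, 0.0155])), (0.8, array([0.1947, 0.5463, 0.0595])), (0.59, array([0.1126, 0.3933, 0.0116]))]
0.02574611237222329 0.5606481499316417 0.10371625684346118 [-0.216  -0.8909 -1.7745]
```

View pics/a6.png

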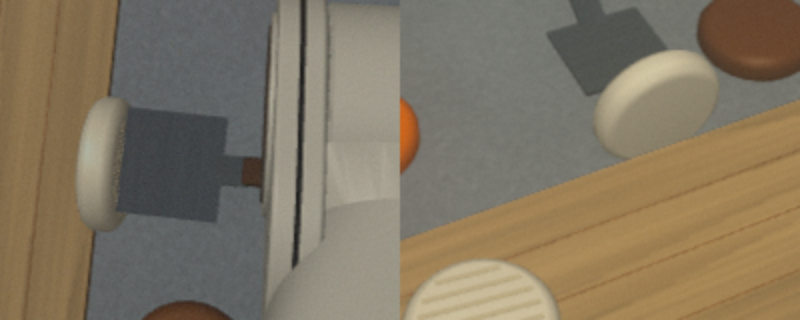

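>>> carry_out(increments=[0,0.6,0,-0.2,0,0,0.6,0,-0.2,0,0,0.6,0,-0.1,0,0,0.5,0,0,0,0,0,0,0,0])

```text
clock: 16.0
eef_pos: [0.5626, -0.0195, 0.1088]
tool_rot: [0.75, 0.662, 0.0, -0.0]
ft_force: [0.4, -0.1, -2.3]
grip_width: 0.0216
grasp_force: 59.2
```

```bash
python3 look.py a7
```

```text
top turner_tip [(0.62, array([0.2024, 0.5594, 0.0827]))]
top turner [(0.73, array([0.1645, 0.5592, 0.0814]))]
top cheese_mid [(0.97, array([0.112 , 0.3948, 0.0154])), (0.94, array([0.2134, 0.5523, 0.0399])), (0.68, array([0.0852, 0.7733, 0.0151]))]
scene turner_tip [(0.79, array([0.1991, 0.5615, 0.0795]))]
scene turner [(0.73, array([0.1616, 0.5614, 0.0766]))]
scene cheese_mid [(0.7, array([0.0869, 0.7749, 0.0138])), (0.61, array([0.1094, 0.3967, 0.0129])), (0.56, array([0.2015, 0.5619, 0.0805]))]
0.04881124968049224 0.5607387320299915 0.10879253068817082 [ 0.198  -0.625  -2.3591]
```

View pics/a7.png

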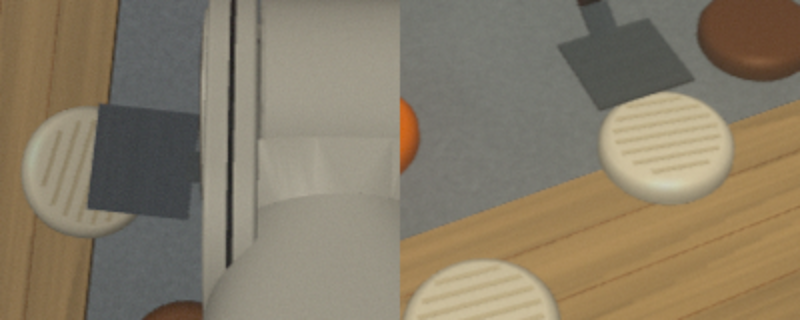

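>>> carry_out(increments=[0,-2.5,0,-0.3,0,0,-2.5,0,0,0,0,-2.5,0,0,0,0,-2.5,0,0,0,0,-2,0,0,0])

```text
clock: 17.02
eef_pos: [0.5473, -0.1402, 0.1118]
tool_rot: [0.75, 0.661, 0.0, 0.0]
ft_force: [0.8, -0.3, -1.8]
grip_width: 0.0213
grasp_force: 59.2
```

```bash
cat > ch.py <<'E'
from h import *
n=np.array([.1225,.9925,0]);t=np.array([.9925,-.1225,0])
for k in ("top","scene"):
    c=cam(k)
    for d in bot.regions_of(c,"cheese_mid"):
        P=cloud(c,d["mask"]);Q=np.c_[P@n,P@t,P[:,2]]
        if len(Q)<50 or abs(np.median(Q[:,1])-.56)>.06: continue
        (a,b),r=cv2.minEnclosingCircle((Q[:,:2]*1000).astype(np.float32))
        T=Q[np.hypot(Q[:,0]-a/1e3,Q[:,1]-b/1e3)<.042]
        f=np.linalg.lstsq(np.c_[T[:,:2],np.ones(len(T))],T[:,2],rcond=None)[0]
        print(k,d["p"],"n,t",a,b,r,"slope deg",np.degrees(np.arctan(f[:2])),"z at c",f@[a/1e3,b/1e3,1])
    print([(round(d["p"],2),np.r_[n@w(c,d["xyz"]),t@w(c,d["xyz"]),w(c,d["xyz"])[2]]) for d in bot.place_of(c,"cheese_mid")])
o=bot.get_obs();p=np.array(o["eef_pos"]);print(n@p,t@p,p[2],o["ft_force"])
E
python3 ch.py; python3 look.py a8
```

```text
top 0.59 n,t 216.36798095703125 550.18408203125 55.895687103271484 slope deg [-0.1537  0.0345] z at c 0.05003497765375448
[(0.87, array([0.0806, 0.7734, 0.0171])), (0.78, array([0.2173, 0.552 , 0.0379])), (0.71, array([0.1128, 0.3938, 0.0135]))]
scene 0.78 n,t 202.8554229736328 555.738525390625 68.86319732666016 slope deg [ 0.5488 -0.2204] z at c 0.047468587040091575
[(0.96, array([0.1099, 0.3961, 0.0155])), (0.87, array([0.2184, 0.5504, 0.0345])), (0.79, array([0.0854, 0.7771, 0.0162]))]
-0.0703777260630007 0.5603472461860963 0.11177291123872841 [ 0.9496 -0.2529 -2.8365]
top turner_tip [(0.95, array([0.0811, 0.5588, 0.0871]))]
top turner []
top cheese_mid [(0.9, array([0.0826, 0.7735, 0.0142])), (0.65, array([0.1117, 0.392 , 0.014 ])), (0.6, array([0.2187, 0.5526, 0.0362]))]
scene turner_tip [(0.62, array([0.0766, 0.5618, 0.0843]))]
scene turner []
scene cheese_mid [(0.78, array([0.221 , 0.5515, 0.033 ])), (0.74, array([0.0855, 0.775 , 0.0146])), (0.7, array([0.1128, 0.3971, 0.0094]))]
-0.0706777630529699 0.560381903496679 0.11180844699082858 [-0.5983  0.4913 -2.3141]
```

View pics/a8.png

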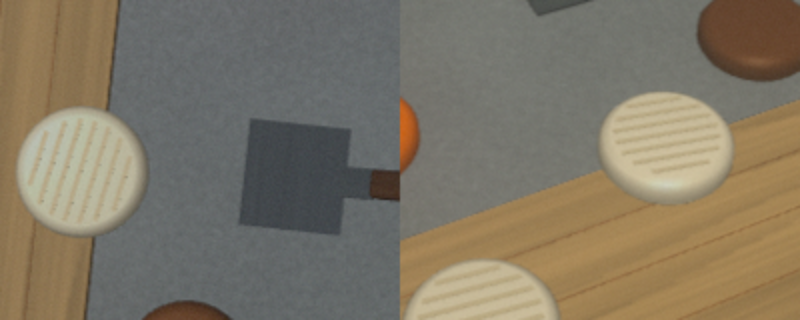

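>>> carry_out(increments=[0,0,-0.8,2.5,0,0,2,0,2,0,0,2.5,0,0.8,0,0,2,0,0,0,0,0.5,0,0,0])

```text
clock: 18.35
eef_pos: [0.5489, -0.0675, 0.0593]
tool_rot: [0.75, 0.662, 0.0, 0.0]
ft_force: [0.4, -0.4, -2.7]
grip_width: 0.0212
grasp_force: 59.2
```

>>> carry_out(increments=[0,0.8,0,0,0,0,0.8,0,0,0,0,0.8,0,0,0,0,0.7,0,0,0,0,0.7,0,0,0])

```text
clock: 18.98
eef_pos: [0.5533, -0.0309, 0.0591]
tool_rot: [0.75, 0.661, 0.0, 0.0]
ft_force: [0.2, -2.2, -0.4]
grip_width: 0.0209
grasp_force: 59.4
```

```bash
python3 ch.py
```

```text
top 0.88 n,t 246.28334045410156 551.5960693359375 58.08549118041992 slope deg [0.0231 0.076 ] z at c 0.050045500806208086
[(0.88, array([0.085 , 0.7748, 0.0149])), (0.76, array([0.2439, 0.5556, 0.0362])), (0.71, array([0.1147, 0.3945, 0.0168]))]
scene 0.76 n,t 227.80142211914062 539.7708740234375 76.65632629394531 slope deg [0.5012 0.5369] z at c 0.047404683687497874
[(0.93, array([0.1122, 0.3953, 0.011 ])), (0.72, array([0.0849, 0.7778, 0.0154])), (0.69, array([0.2463, 0.5501, 0.0351]))]
0.03732248522953291 0.5523511042326816 0.058452980918881986 [ 0.0993  0.2235 -1.7066]
```

>>> carry_out(increments=[0,-1.5,0,0,0,0,-3,0,0,0,0,-3,0,0,0,0,-3,0,0,0,0,-1,0,1.5,0])

```text
clock: 19.9
eef_pos: [0.5394, -0.1479, 0.0446]
tool_rot: [0.751, 0.66, 0.001, 0.002]
ft_force: [-0.3, 0.7, -2.1]
grip_width: 0.0216
grasp_force: 59.2
```

>>> carry_out(increments=[0,0,0,0.8,0,0,0,0,0.4,0,0,0,0,0.2,0,0,0,0,0.1,0,0,0,0,0,0])

```text
clock: 20.52
eef_pos: [0.5389, -0.1447, 0.029]
tool_rot: [0.75, 0.661, 0.0, 0.0]
ft_force: [-0.1, 0.1, -2.8]
grip_width: 0.021
grasp_force: 59.1
```

>>> carry_out(increments=[0,0,0,0.1,0,0,0,0,0.05,0,0,0,0,0,0,3.5,0,0,0,0,6,0,0,0,0])

```text
clock: 21.15
eef_pos: [0.5388, -0.1451, 0.0275]
tool_rot: [0.75, 0.661, 0.0, 0.0]
ft_force: [0.1, -0.7, 0.5]
grip_width: 0.0517
grasp_force: 0.0
```

>>> carry_out(increments=[8,0,0,0,0,8,0,0,0,0,8,0,0,-2,0,8,0,0,-4,0,8,0,0,-5,0])

```text
clock: 21.78
eef_pos: [0.5376, -0.1448, 0.1373]
tool_rot: [0.75, 0.661, -0.001, -0.001]
ft_force: [0.3, 0.5, 0.1]
grip_width: 0.0799
grasp_force: 0.0
```

>>> carry_out(increments=[8,-4,0,0,0,8,-4,0,0,0,8,-4,0,0,0,8,0,0,0,0,8,0,0,0,0])

```text
clock: 22.4
eef_pos: [0.5233, -0.2638, 0.1371]
tool_rot: [0.75, 0.661, 0.0, -0.0]
ft_force: [-0.2, 0.1, -0.4]
grip_width: 0.0805
grasp_force: 0.0
```

```bash
python3 ch.py; python3 look.py a9; python3 - <<'E'
from h import *
c=cam("scene"); cv2.imwrite("pics/end.png",c["pixels"])
E
```

```text
top 0.93 n,t 247.39901733398438 551.311279296875 58.38947677612305 slope deg [ 0.0931 -0.0093] z at c 0.050031656391283555
[(0.97, array([0.245 , 0.5521, 0.04  ])), (0.71, array([0.1147, 0.3955, 0.0145])), (0.68, array([0.0843, 0.7733, 0.0157]))]
scene 0.62 n,t 242.73828125 544.5215454101562 63.42699432373047 slope deg [-0.1329  0.2668] z at c 0.047644146816504675
[(0.94, array([0.2452, 0.551 , 0.0365])), (0.65, array([0.0872, 0.7751, 0.0139])), (0.6, array([0.1117, 0.3953, 0.01  ]))]
-0.19707348913789374 0.5521071097129968 0.1373864624863415 [ 0.5541  0.0625 -0.1701]
top turner_tip [(0.8, array([0.0789, 0.5542, 0.0024]))]
top turner [(0.64, array([0.0334, 0.5511, 0.0017]))]
top cheese_mid [(0.87, array([0.0858, 0.7729, 0.015 ])), (0.7, array([0.1131, 0.3936, 0.0161])), (0.69, array([0.2464, 0.5524, 0.0361]))]
scene turner_tip [(0.85, array([ 0.0726,  0.5547, -0.0012]))]
scene turner [(0.6, array([0.2468, 0.5536, 0.0337])), (0.59, array([ 0.0348,  0.5533, -0.0024]))]
scene cheese_mid [(0.85, array([0.2433, 0.549 , 0.0339])), (0.82, array([0.1111, 0.3941, 0.0116])), (0.56, array([0.0865, 0.78  , 0.012 ]))]
-0.19795095798687698 0.5519594336429121 0.13730191509147205 [-0.5964  1.0055  0.3546]
```

View pics/end.png

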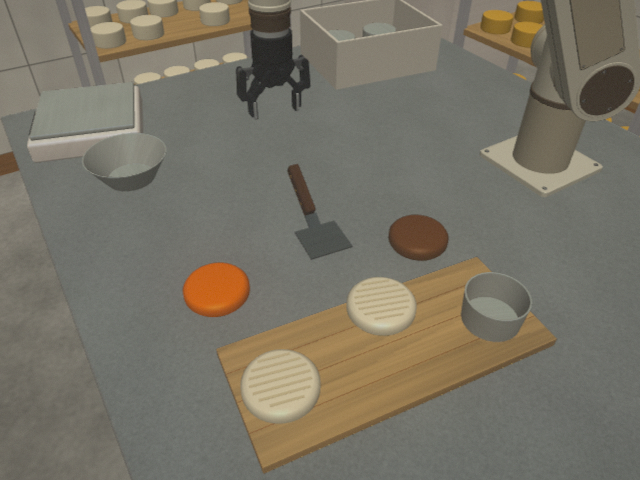

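The picture shows the cheese ridged side up on the board at (381,305). The turner lies flat and released on the table at (322,240), and the bystanders are unmoved.

```bash
python3 -c "
from workcell import bot
print(bot.job_done())"
```

```text
the job is handed in; nothing more can be done
None
```

I handed the job in; no verdict came back. By the last camera check, the young cheese lies upside down and flat on the board with its centre about 40 mm inside the edge, the turner stands flat and released on the table clear of it, and the mould and finished cheese look unmoved.

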